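# Set a glass plate against the flip stop of a plate cutter

## Task

The glass plate lying at the infeed end of the plate cutter is to be scored to length. Swing down the flip stop that is farther from the bridge, fully home on its rest, leaving the other stop raised; then slide the plate along the deck under the bridge until its end touches that stop and its long edge lies flush against the fence. Leave it there and leave everything else where it stands.

Things in the scene. Friction and masses are not known exactly. Their poses are not given: they have to be found in the camera images.
- cutter: the plate cutter, a fixed bench tool: grey deck 250 x 500 mm, its top 30 mm above the bench; origin on the bench. Local y runs along deck and fence in the feed direction (towards the stops), local x across the deck towards the fence, away from the robot. The deck spans local x -130 to +120 mm, y -290 to +210 mm
- fence (a point): point on the fence face at deck height, cutter local (60, -150, 30) mm: the fence is a straight aluminium bar along the full deck (along y), 18 mm high above the deck; its face looks to local -x
- bridge (a point): middle of the bridge between its guide rods, 42 mm above the deck, at cutter local y = 22 mm. Two posts, two steel rods along x and a black carriage parked at the front; it spans local y 0 to 44 mm. The rods leave 37 mm free above the deck; posts rise to 56 mm and the carriage knob to 70 mm above it
- stop_far: fixed black block of the flip stop farther from the bridge (the one to use), clamped on the fence, its place along it varies. Axes as the cutter's. Origin: at deck height, in the plane of the fence face, and in the plane (y = 0) of the flag's face that meets the plate when down. Hinge line parallel to y at x = +13, z = +36 mm of this frame
- flag_far (a joint): hinge of the far stop's steel flag: 0 = down on its rest across the deck; starts 1.8 to 2.1 rad, raised and leaning back over the fence (1.57 = straight up, limit 2.2). A friction washer (0.06 N m) keeps it wherever it is left, so it must be brought all the way down. Down, its blade is 10 mm thick (y = 0 to +10 mm), reaches 55 mm out from the fence and clears the deck by 2 mm
- tab_far (a point): middle of the outer face of the far flag's finger tab, a 24 x 26 x 5 mm lip at its free end, 75 mm from the hinge line; moves with the flag, 5 mm past the stop's y = 0. Raised, the tab is the top of the flag and this face looks away from the robot; down, it looks up, 40 mm above the deck and 62 mm out from the fence face
- stop_near: fixed block of the other, identical flip stop, between the bridge and the far stop (65 to 105 mm from it); same frame convention. Leave it raised: the plate passes it on its way to the far stop
- flag_near (a joint): hinge of the near stop's flag, same meaning; starts raised at 1.8 to 2.1 rad and must stay raised
- plate_center (a point): centre of the glass plate, half-way up: 200 mm long (its y, roughly along the fence), 50 mm wide (x), 8 mm thick, 0.17 kg, pale glass with white coating beneath, loose and somewhat askew on the infeed half of the deck, before the bridge and off the fence. Home, this point is 25 mm out from the fence face and 100 mm before the far stop's face
- offcut: short offcut of the same plate, 50 x 60 x 8 mm, lying on the front of the deck beyond the bridge, out of the plate's way; origin at its underside; leave it
- wash_bottle: clear wash bottle with bent spout, 72 mm across, 180 mm high, on the bench left of the cutter; origin under its base; leave it
- amber_jar: amber jar with black cap, 70 mm across, 110 mm high, on the bench right of the cutter; origin under its base; leave it
- beaker: glass beaker, 68 mm across, 95 mm high, on the bench right of the cutter; origin under its base; leave it
- pliers: glass-running pliers, 210 mm long, lying left of the cutter; origin near the pivot on the bench; leave them
- marker: marker pen, 135 mm long, lying left of the cutter; origin under its middle; leave it
Things that resemble listed ones, but are neither listed nor needed, are in the scene too. What is shaped like the part that bears plate_center but yellow is not meant.

How it is judged (in metres and radians):
On the way, in this order (a step that is already met when the one before it is completed fails the run):
1. the far flip stop is swung down home on its rest while the plate is still short of it (value of joint flag_far below 0.06 rad and y of plate_center in the frame of stop_far below -0.115 m), for 0.2 s.
2. the plate is slid home: flat on the deck, its end at the far stop and its long edge along the fence (value of joint flag_far below 0.06 rad and y of plate_center in the frame of stop_far between -0.1025 and -0.097 m and x of plate_center in the frame of stop_far between -0.0275 and -0.0225 m and z of plate_center in the frame of stop_far below 0.007 m and angle between the x axis of plate_center and the x axis of stop_far, either way round below 0.02 rad), for 0.2 s.
At the end, for the whole second after the job is handed in: far stop down (within 0.06 rad), near stop up (over 1.6 rad); plate at rest flat on the deck, its end within 2.5 mm of the far stop's face, its long edge at the fence (centre within 2.5 mm, parallel within 0.02 rad); bystanders within 20 mm of their places (all of step 2 and value of joint flag_near above 1.6 rad and linear speed of plate below 0.01 m/s); the robot touches nothing.
It fails at once if the near stop is swung down (below 1.4 rad) (value of joint flag_near below 1.4 rad).
It fails at once if a bystander is moved by more than 20 mm (distance of any of offcut, wash_bottle, amber_jar, beaker, pliers, marker from where it was at the start of the episode above 0.02 m).
It also fails if it takes over 64 s, if anything falls off the work surface, if the arm or the gripper's body presses on something with over 40 N, if the wrist force passes 120 N, or if a joint passes its speed limit or range.

## Robot

A 7-joint arm with a two-finger parallel gripper is mounted at the origin on the work surface. World frame = base frame: x ahead of the robot, y to its left, z up, the work surface at z = 0. Lengths are in m, angles in degrees, forces in N, time in s.
With the tool pointing down it reaches from about 0.425 to 0.925 m from the base axis. Payload 6.8 kg.
Tool frame: the origin (TCP) lies midway between the tips of the shut fingers; the grasp point (between the pads) lies behind it (arm.grasp_offset is the z of the grasp point in the tool frame, in m); z points along the fingers, y is the line along which they close (so a half turn about z gives the same grasp; the last joint's range is limited). The gripper opens to 88 mm and grips with 3 to 60 N. Pads are 20 mm wide; open, the fingers measure 115 mm over their backs; the gripper's body (75 mm by 178 mm) begins 61 mm behind the grasp point.
Start: joints at [-78.329, 27.33, 1.283, 89.118, -0.659, 63.558, -4.761], TCP at [0.207, 0.642, 0.223] pointing down, gripper open.
Joint ranges: [-169.35, 169.35], [-19.33, 120.38], [-80.79, 83.38], [13.8, 139.57], [-78.32, 258.32], [9.67, 109.79], [-169.56, 169.56]. Speed limits (degrees/s): [136.94, 136.94, 180, 180, 180, 180, 180].

## Interface

Orientations are given as [roll, pitch, yaw] about the fixed x, y, z axes, in that order (R = Rz(yaw) Ry(pitch) Rx(roll)).
In Python, from plant import arm gives the robot as it stands.
- The arm moves only by the tool step_arm, never from a script. Its argument "commands" is a list that holds one entry, the list of rows, each a list of 4 numbers: the shift along the tool's x, y, z normalised to -1 to 1, where 1 is 0.5 m, then the turn about the tool's z normalised to -1 to 1, where 1 is pi/2 rad. A call has exactly 10 rows; each row shifts and turns the commanded pose from where the row before left it, along the tool's axes as they then stand; what a row does not reach is not made up. A row lasts 1/12 s, in which the tool goes at most 41.7 mm and 7.16 degrees, less where a joint would pass 70% of its speed; a pose out of reach is approached as far as the arm can. A call with a number of a shift or a turn outside -1 to 1 is refused whole. A call with a gripper value outside its range is refused whole. "jaw" is the gripper command: -1 is fully open, 1 is shut, values between are in proportion, set as the call begins (left out, the last holds). The fingers move at their own pace and stop on an object; "force" is the grip in N (left out, the last holds). Time passes only in rows, so rows that do not move let the fingers close, or fill a call up. It gives the time, the measured TCP pose, the force, the opening and the grip force at its end, in the units of the state.
- arm.get_obs(): the state, without advancing time (a new reading comes with each control period).
- arm.capture(name): name is "scene" or "top"; returns a dict with "frame" (420x560x3 uint8, red, green, blue), "range_z" (420x560 float32, m along the optical axis (not along the pixel's ray), 0 where there is no reading), "vertical_fov" (degrees; the focal length in pixels is half the picture's height over the tangent of half this angle, whatever the lens; pixels are square), "cx", "cy" (the principal point, pixels), "k1" (the pictures are not rectified: a ray, as slopes to the right and down, at radius r is drawn at 1 + k1 r^2 times it, then the intrinsics apply), "camera_from_world" (4x4, takes a point from world to camera coordinates). Camera axes: x right, y up, looking along -z (the intrinsics and any distortion apply to the point x, -y, -z); pixel columns grow to the right and rows downward; lengths in m; the calibration is good to about 2 mm. A picture is of the moment at which its call begins.
- arm.job_done(): hands the job in; it is judged then, once.
The state is a dict: "t": time; "q": joint angles; "qd": joint speeds; "tau": joint torques, N m; "tool_pos": TCP position; "ee_rot": TCP orientation; "ft_force": force on the tool from outside, world axes, zero at the start; "wrist_torque": the same for the moment, N m; "finger_gap": opening from 0.0 (shut) to 1.0 (fully open); "grasp_force": force on a finger pad.
Only numpy, scipy, OpenCV 4.12 (cv2) and the standard library are available. Lean on these libraries where they do the work, as an engineer would, in place of code of your own. Each camera call takes 0.05 s, during which the arm holds its last target. There are 200 camera calls.

## Working session

There is one attempt and no reset: what is moved stays moved. The work goes in short steps, Python scripts to look and compute and a tool call to move; the robot and the scene stay as the last step left them, time stands still between calls to the robot, and variables do not carry over. Pictures are saved under pics/ and viewed, at most 10 in all, crops included, and the job is handed in when it is done.

Besides the shell and the picture viewer there is one more tool, called as name([rows], argument=value, ...), one row to a line, values as JSON. step_arm: Moves the arm, as the interface text tells. Its arguments: {"type":"object","properties":{"commands":{"type":"array","items":{"type":"array","items":{"type":"array","items":{"type":"number","minimum":-1,"maximum":1}}}},"jaw":{"type":"number"},"force":{"type":"number"}},"required":["commands"]}

```bash
ls; mkdir -p pics; cat > h.py <<'E'
import numpy as np, cv2, pickle
from plant import arm
def cap(n):
    c=arm.capture(n); pickle.dump(c,open(f'{n}.pkl','wb')); return c
def load(n): return pickle.load(open(f'{n}.pkl','rb'))
def intr(c):
    H,W=c['frame'].shape[:2]; f=H/2/np.tan(np.radians(c['vertical_fov'])/2); return f
def rays(c,uv):
    uv=np.atleast_2d(np.asarray(uv,float)); f=intr(c)
    d=(uv-[c['cx'],c['cy']])/f; s=d.copy()
    for _ in range(20): s=d/(1+c['k1']*(s**2).sum(1,keepdims=True))
    M=np.linalg.inv(c['camera_from_world'])
    r=np.c_[s[:,0],-s[:,1],-np.ones(len(s))]
    return M[:3,3], r@M[:3,:3].T
def onplane(c,uv,z):
    o,r=rays(c,uv); return o+r*((z-o[2])/r[:,2])[:,None]
def depth(c,uv):
    uv=np.atleast_2d(uv).astype(int); o,r=rays(c,uv); return o+r*c['range_z'][uv[:,1],uv[:,0]][:,None]
def proj(c,P):
    P=np.atleast_2d(P); M=c['camera_from_world']; p=P@M[:3,:3].T+M[:3,3]
    s=np.c_[p[:,0]/-p[:,2],-p[:,1]/-p[:,2]]; s=s*(1+c['k1']*(s**2).sum(1,keepdims=True))
    return s*intr(c)+[c['cx'],c['cy']]
def cloud(c):
    H,W=c['frame'].shape[:2]; u,v=np.meshgrid(range(W),range(H)); uv=np.c_[u.ravel(),v.ravel()]
    return depth(c,uv).reshape(H,W,3)
def save(c,n,box=None,s=1):
    im=c['frame'][:,:,::-1]
    if box: im=im[box[1]:box[3],box[0]:box[2]]
    cv2.imwrite(f'pics/{n}.png',cv2.resize(im,None,fx=s,fy=s,interpolation=cv2.INTER_CUBIC))
E
python3 - <<'E'
from h import *
for n in('scene','top'):
    c=cap(n); save(c,n+'0',s=1.4); print(n,c['vertical_fov'],c['k1'],np.linalg.inv(c['camera_from_world'])[:3].round(3).tolist())
o=arm.get_obs(); print(o['tool_pos'],o['ee_rot'],o['t'],arm.grasp_offset)
E
```

```text
pics
scene 53.93676071020634 -0.0011554256353688698 [[0.389, -0.565, 0.728, 1.482], [0.921, 0.239, -0.307, -0.466], [-0.001, 0.79, 0.613, 0.944]]
top 42.571989175087424 0.02220134686388784 [[0.002, 0.983, -0.182, 0.159], [-1.0, 0.002, -0.001, -0.049], [-0.001, 0.182, 0.983, 1.542]]
[0.20689622 0.64196025 0.22179803] [-1.79908692e+02  6.01854689e-03  1.62139060e+02] 0.1 -0.0187
```

View pics/scene0.png

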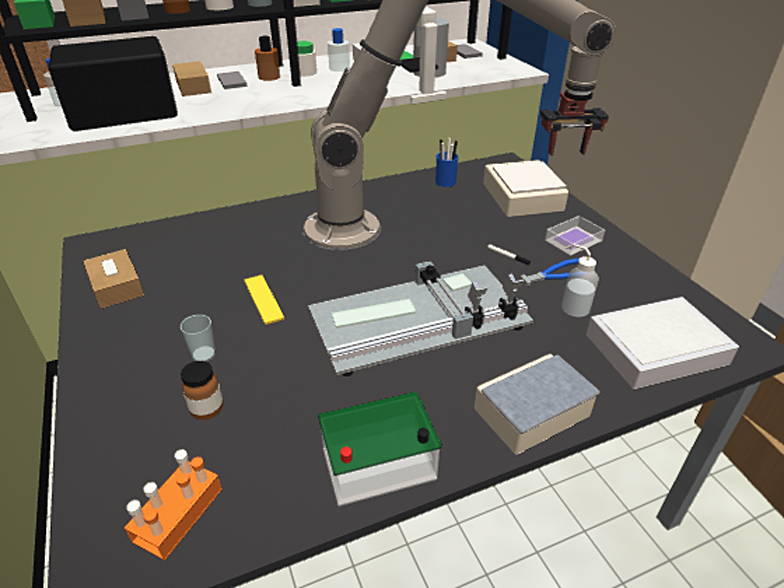

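View pics/top0.png

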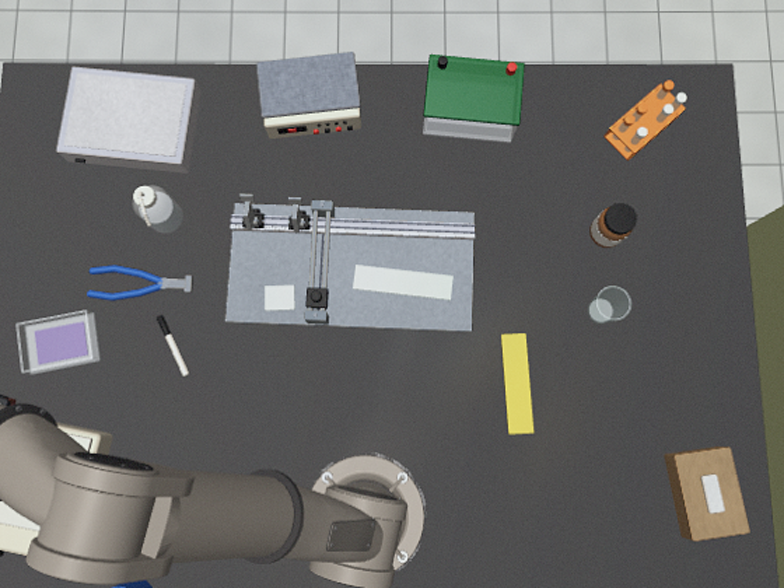

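The scene view shows the cutter in the middle (~(420,320)). In the top view the plate is at (402,282), the offcut at (279,297), the bridge at x≈319, the near stop at (298,215) and the far stop at (252,213). Things that could be taken for the plate are the yellow strip (517,384), which is a decoy, and the offcut (279,297). The far stop could be confused with the near stop. The one at (252,213) is farther from the bridge, so I choose it and check it in a crop.

```bash
python3 - <<'E'
from h import *
c=load('top'); save(c,'topcrop',(155,130,350,245),4)
s=load('scene'); save(s,'scenecrop',(215,180,390,275),4.5)
corn=np.array([[233,203],[475,212],[471,331],[226,321]])/1.4
print('deck corners',onplane(c,corn,.03).round(4).tolist())
f=c['frame']; hsv=cv2.cvtColor(f,cv2.COLOR_RGB2HSV)
m=((f.min(2)>205)).astype(np.uint8); m[:130]=0;m[245:]=0;m[:,:155]=0;m[:,350:]=0
for k in cv2.findContours(m,0,2)[0]:
    if cv2.contourArea(k)>150:
        r=cv2.minAreaRect(k); b=cv2.boxPoints(r); p=onplane(c,b,.038); print(r[0],cv2.contourArea(k),p[:,:2].round(4).tolist(),'ctr',p.mean(0).round(4))
P=cloud(c)
# heights along fence: depth map high points
reg=P[130:245,155:350]; 
for lo,hi in((.06,.075),(.075,.095),(.095,.2)):
    v,u=np.where((reg[...,2]>lo)&(reg[...,2]<hi)); print(lo,len(v))
P2=cloud(s); q=P2.reshape(-1,3); 
sel=(q[:,2]>.095)&(q[:,2]<.2)&(abs(q[:,0]-.55)<.25)&(q[:,1]>-.2)&(q[:,1]<.32); print(q[sel].round(3)[::6].tolist())
E
```

```text
deck corners [[0.6297, 0.2768, 0.03], [0.6115, -0.2268, 0.03], [0.3622, -0.2142, 0.03], [0.3815, 0.2812, 0.03]]
(199.0, 212.0) 313.5 [[0.4531, 0.2042], [0.4532, 0.1474], [0.4071, 0.1462], [0.407, 0.2027]] ctr [0.4301 0.1751 0.038 ]
(287.3416442871094, 201.02281188964844) 1067.5 [[0.4498, 0.0258], [0.4978, 0.021], [0.475, -0.1769], [0.4273, -0.1709]] ctr [ 0.4624 -0.0753  0.038 ]
0.06 287
0.075 712
0.095 361
[[0.415, 0.09, 0.1], [0.419, 0.088, 0.099], [0.419, 0.084, 0.096], [0.428, 0.103, 0.097], [0.433, 0.085, 0.096], [0.579, 0.225, 0.141], [0.586, 0.223, 0.143], [0.587, 0.223, 0.14], [0.582, 0.224, 0.132], [0.616, 0.226, 0.154], [0.569, 0.222, 0.119], [0.609, 0.22, 0.147], [0.564, 0.132, 0.138], [0.569, 0.227, 0.114], [0.61, 0.219, 0.144], [0.57, 0.128, 0.139], [0.573, 0.225, 0.112], [0.61, 0.22, 0.14], [0.572, 0.131, 0.136], [0.571, 0.223, 0.107], [0.604, 0.221, 0.132], [0.564, 0.133, 0.126], [0.599, 0.14, 0.148], [0.582, 0.223, 0.111], [0.568, 0.131, 0.124], [0.603, 0.13, 0.15], [0.568, 0.226, 0.097], [0.6, 0.226, 0.119], [0.582, 0.13, 0.13], [0.606, 0.136, 0.145], [0.587, 0.225, 0.106], [0.557, 0.131, 0.108], [0.604, 0.123, 0.144], [0.578, 0.224, 0.096], [0.603, 0.229, 0.112], [0.603, 0.12, 0.141], [0.604, 0.142, 0.134], [0.6, 0.232, 0.104], [0.587, 0.128, 0.123], [0.591, 0.223, 0.097], [0.572, 0.13, 0.106], [0.597, 0.137, 0.123], [0.593, 0.128, 0.119], [0.588, 0.128, 0.111], [0.578, 0.131, 0.098], [0.581, 0.13, 0.097], [0.597, 0.131, 0.104], [0.793, -0.124, 0.106], [0.796, -0.132, 0.108], [0.793, -0.148, 0.108], [0.799, -0.133, 0.107], [0.794, -0.154, 0.108], [0.798, -0.139, 0.105], [0.795, -0.164, 0.109], [0.8, -0.148, 0.107], [0.792, -0.174, 0.106], [0.797, -0.159, 0.105], [0.789, -0.19, 0.107], [0.793, -0.174, 0.104], [0.791, -0.197, 0.108], [0.797, -0.182, 0.108], [0.796, -0.193, 0.108], [0.8, -0.174, 0.102], [0.8, -0.195, 0.104]]
```

View pics/topcrop.png

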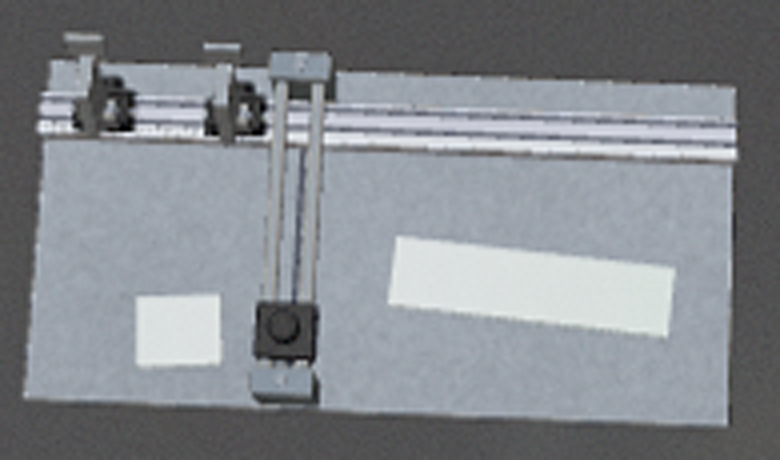

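View pics/scenecrop.png

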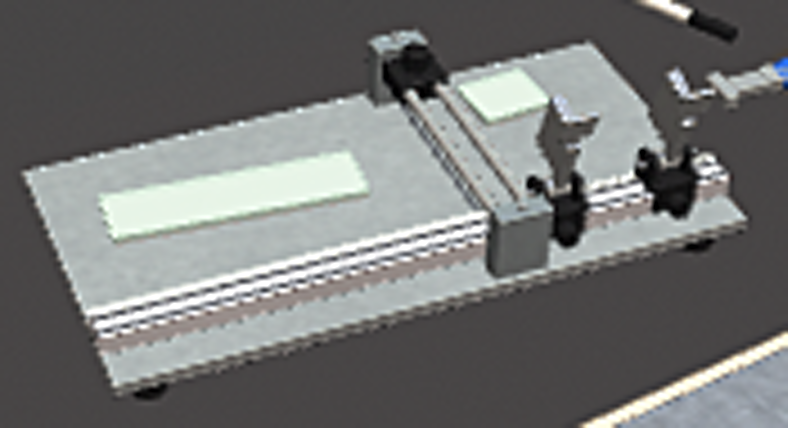

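The crops show the far flag with its tab at (83,38) and the near one at (222,46), both raised. They also show the askew white plate at (532,287) and the offcut at (178,330). Next I fit the cutter frame.

```bash
cat >> h.py <<'E'
def cutter():
    c=load('top'); s=load('scene')
    L=np.array([[.12,.21],[.12,-.29],[-.13,-.29],[-.13,.21]])
    ct=onplane(c,np.array([[50,60],[735,86],[728,425],[25,398]])/4+[155,130],.03)[:,:2]
    cs=onplane(s,np.array([[747,225],[113,388],[23,173],[590,43]])/4.5+[215,180],.03)[:,:2]
    def fit(W):
        a=L-L.mean(0); b=W-W.mean(0); th=np.arctan2((a[:,0]*b[:,1]-a[:,1]*b[:,0]).sum(),(a*b).sum())
        R=np.array([[np.cos(th),-np.sin(th)],[np.sin(th),np.cos(th)]]); t=W.mean(0)-R@L.mean(0)
        return th,R,t,np.abs(W-(L@R.T+t)).max()
    return fit(ct),fit(cs),fit((ct+cs)/2)
E
python3 - <<'E'
from h import *
a,b,m=cutter()
for k in(a,b,m): print(np.degrees(k[0]),k[2],k[3])
th,R,t,_=m
loc=lambda P:np.c_[(np.atleast_2d(P)[:,:2]-t)@R,np.atleast_2d(P)[:,2]]
c=load('top');s=load('scene')
print('tabs top',loc(depth(c,np.array([[83,38],[222,46]])/4+[155,130])).round(4).tolist())
print('plate',loc([[.4498,.0258,.038],[.4978,.021,.038],[.475,-.1769,.038],[.4273,-.1709,.038],[.4624,-.0753,.038]]).round(4).tolist())
for n,cc in(('top',c),('scene',s)):
    q=cloud(cc).reshape(-1,3); l=loc(q)
    for lo,hi in((.12,.16),(.18,.1),(.16,.21),(.04,.12)):
        pass
    for y0,y1 in((.045,.11),(.11,.2)):
        for z0,z1 in((.05,.085),(.085,.105),(.105,.125),(.125,.14),(.14,.16)):
            k=(l[:,0]>.03)&(l[:,0]<.14)&(l[:,1]>y0)&(l[:,1]<y1)&(l[:,2]>z0)&(l[:,2]<z1)
            if k.any(): w=l[k]; print(n,y0,z0,k.sum(),'x',np.percentile(w[:,0],[0,50,100]).round(4),'y',np.percentile(w[:,1],[0,10,50,90,100]).round(4))
    k=(abs(l[:,0]+.0)<.05)&(l[:,1]<-.2)&(l[:,1]>-.28); print('deck z',np.median(l[k,2]))
    k=(l[:,0]>.05)&(l[:,0]<.1)&(l[:,1]<-.05)&(l[:,1]>-.28)&(l[:,2]>.042)&(l[:,2]<.056); print('fence x',np.percentile(l[k,0],[2,10,50]),np.median(l[k,2]))
E
```

```text
-2.087714360387684 [0.50260601 0.06837276] 0.0013208662681607475
-2.5389760219879247 [0.50739841 0.06856769] 0.0023008553740961335
-2.3132896333197657 [0.50500222 0.06847054] 0.001235019675168314
tabs top [[0.0985, 0.1647, 0.1473], [0.096, 0.0697, 0.1506]]
plate [[-0.0534, -0.0449, 0.038], [-0.0053, -0.0477, 0.038], [-0.0201, -0.2464, 0.038], [-0.068, -0.2423, 0.038], [-0.0368, -0.1454, 0.038]]
top 0.045 0.05 148 x [0.0563 0.0695 0.097 ] y [0.0453 0.049  0.0633 0.1018 0.1098]
top 0.045 0.085 22 x [0.0435 0.0531 0.085 ] y [0.0638 0.0647 0.0652 0.0707 0.0729]
top 0.045 0.105 29 x [0.0474 0.0542 0.0909] y [0.0641 0.0644 0.0654 0.073  0.0753]
top 0.045 0.125 58 x [0.0518 0.0781 0.0945] y [0.0582 0.0641 0.0688 0.0741 0.082 ]
top 0.045 0.14 47 x [0.0574 0.0924 0.0979] y [0.0562 0.0595 0.068  0.0783 0.0815]
top 0.11 0.05 161 x [0.0588 0.0702 0.1   ] y [0.1113 0.1208 0.1495 0.1843 0.1989]
top 0.11 0.085 29 x [0.0423 0.0566 0.0847] y [0.1571 0.1577 0.1592 0.1643 0.1689]
top 0.11 0.105 34 x [0.0461 0.0562 0.0944] y [0.1525 0.1576 0.1592 0.166  0.1744]
top 0.11 0.125 72 x [0.0529 0.0795 0.0967]
[... 442 characters left out ...]
0.0649 0.0705 0.0737]
scene 0.045 0.125 34 x [0.0556 0.075  0.0975] y [0.0567 0.0609 0.0655 0.0732 0.078 ]
scene 0.045 0.14 32 x [0.058  0.0962 0.1006] y [0.0545 0.0581 0.0677 0.077  0.0789]
scene 0.11 0.05 161 x [0.0592 0.0784 0.0966] y [0.1109 0.1308 0.1556 0.1788 0.2   ]
scene 0.11 0.085 41 x [0.0445 0.07   0.0897] y [0.155  0.1575 0.1589 0.163  0.1675]
scene 0.11 0.105 42 x [0.0492 0.0764 0.0939] y [0.1562 0.1573 0.1588 0.1635 0.1689]
scene 0.11 0.125 36 x [0.0551 0.0823 0.099 ] y [0.1511 0.1551 0.1592 0.1703 0.1765]
scene 0.11 0.14 26 x [0.0617 0.0991 0.1041] y [0.1486 0.1531 0.1614 0.1705 0.1764]
deck z 0.032364510007064085
fence x [0.0589871  0.06176918 0.07716309] 0.04940662329170187
```

step_arm([
  [[0, 0, 0, 0.079], [0, 0, 0, 0.079], [0, 0, 0, 0.079], [0, 0, 0, 0.079], [0, 0, 0, 0.079], [0, 0, 0, 0.079], [0, 0, 0, 0.079], [0, 0, 0, 0.079], [0, 0, 0, 0.079], [0, 0, 0, 0.079]],
], jaw=1, force=20)

```text
t: 0.93
tool_pos: [0.2069, 0.6421, 0.2221]
ee_rot: [-180.0, 0.1, 90.7]
ft_force: [-0.7, -0.8, 0.7]
finger_gap: 0.283
grasp_force: 0.0
```

step_arm([
  [[0, 0, 0, 0.0333], [-0.042, 0.0485, 0, 0], [-0.042, 0.0485, 0, 0], [-0.042, 0.0485, 0, 0], [-0.042, 0.0485, 0, 0], [-0.042, 0.0485, 0, 0], [-0.042, 0.0485, 0, 0], [-0.042, 0.0485, 0, 0], [-0.042, 0.0485, 0, 0], [-0.042, 0.0485, 0, 0]],
])

```text
t: 1.77
tool_pos: [0.4194, 0.4447, 0.2223]
ee_rot: [-180.0, 0.0, 88.0]
ft_force: [0.5, -0.8, -0.0]
finger_gap: 0.002
grasp_force: 0.0
```

step_arm([
  [[-0.042, 0.0485, 0, 0], [-0.042, 0.0485, 0, 0], [-0.042, 0.0485, 0, 0], [-0.042, 0.0485, 0, 0], [-0.042, 0.0485, 0, 0], [-0.042, 0.0485, 0, 0], [-0.042, 0.0485, 0, 0], [-0.042, 0.0485, 0, 0], [-0.042, 0.0485, 0, 0], [0, 0, 0, 0]],
])

```text
t: 2.6
tool_pos: [0.6346, 0.2419, 0.2225]
ee_rot: [179.8, 0.2, 87.5]
ft_force: [0.5, -0.5, 0.0]
finger_gap: 0.007
grasp_force: 0.0
```

step_arm([
  [[-0.031, 0.035, 0, 0], [0, 0, 0.03, 0], [0, 0, 0.03, 0], [0, 0, 0.03, 0], [0, 0, 0.03, 0], [0, 0, 0.03, 0], [0, 0, 0.03, 0], [0, 0, 0.03, 0], [0, 0, 0.005, 0], [0, 0, 0, 0]],
])

```text
t: 3.43
tool_pos: [0.6462, 0.2335, 0.1138]
ee_rot: [-179.9, 0.1, 88.0]
ft_force: [-0.2, 0.0, 1.1]
finger_gap: 0.009
grasp_force: 0.0
```

```bash
python3 - <<'E'
from h import *
for n in('top','scene'):
    c=arm.capture(n)
    save(c,n+'1',(155,110,265,210) if n=='top' else (280,150,400,260),5)
a,b=cv2.imread('pics/top1.png'),cv2.imread('pics/scene1.png')
b=cv2.resize(b,(400,367));a=cv2.resize(a,(400,364));cv2.imwrite('pics/both1.png',np.hstack([a,b[:364]]))
o=arm.get_obs();th,R,t,_=cutter()[2];print((o['tool_pos'][:2]-t)@R,o['tool_pos'][2],o['t'])
E
```

```text
[0.13583416 0.17093033] 0.11576930156158856 3.5333
```

View pics/both1.png

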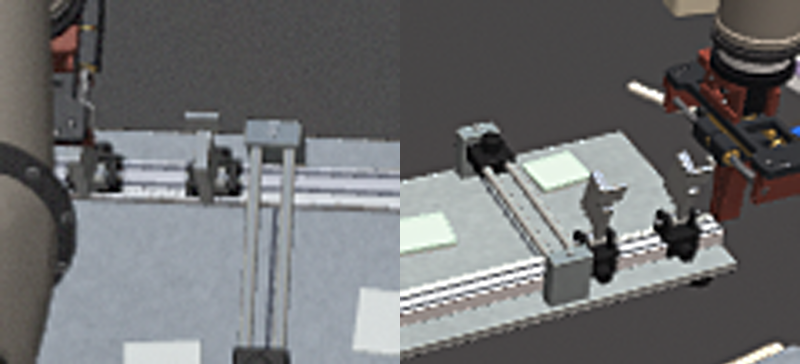

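step_arm([
  [[-0.016, 0, -0.037, 0], [0, 0, 0, 0], [0, -0.012, 0, 0], [0, -0.012, 0, 0], [0, -0.012, 0, 0], [0, -0.012, 0, 0], [0, -0.012, 0, 0], [0, -0.012, 0, 0], [0, -0.012, 0, 0], [0, 0, 0, 0]],
])

```text
t: 4.37
tool_pos: [0.6036, 0.2274, 0.1335]
ee_rot: [-179.9, -0.0, 88.1]
ft_force: [-0.1, -0.2, -0.8]
finger_gap: 0.007
grasp_force: 0.0
```

```bash
cat > w.py <<'E'
from h import *
o=arm.get_obs();th,R,t,_=cutter()[2];print('local',((o['tool_pos'][:2]-t)@R).round(4),o['tool_pos'][2].round(4),'yaw',o['ee_rot'].round(2),'F',(R.T@o['ft_force'][:2]).round(1),o['ft_force'][2],o['t'])
E
python3 w.py
```

```text
local [0.0921 0.1628] 0.1335 yaw [-179.93   -0.     88.07] F [-0.1 -0.2] -0.8450215643870934 4.3667
```

step_arm([
  [[0, -0.0193, 0.001, 0], [0, -0.0193, 0.001, 0], [0, -0.0168, 0.0058, 0], [0, -0.0168, 0.0058, 0], [0, -0.0148, 0.01, 0], [0, -0.0148, 0.01, 0], [0, -0.0116, 0.0134, 0], [0, -0.0116, 0.0134, 0], [0, -0.0078, 0.016, 0], [0, -0.0078, 0.016, 0]],
])

```text
t: 5.2
tool_pos: [0.534, 0.2295, 0.0865]
ee_rot: [-180.0, 0.0, 88.0]
ft_force: [-0.6, 0.0, 0.4]
finger_gap: 0.008
grasp_force: 0.3
```

```bash
python3 w.py; python3 - <<'E'
from h import *
for n in('top','scene'):
    c=arm.capture(n)
    save(c,n+'2',(155,110,265,210) if n=='top' else (280,150,400,260),5)
a,b=cv2.imread('pics/top2.png'),cv2.imread('pics/scene2.png')
b=cv2.resize(b,(400,367));a=cv2.resize(a,(400,364));cv2.imwrite('pics/both2.png',np.hstack([a,b[:364]]))
E
```

```text
local [0.0225 0.1621] 0.0865 yaw [-1.7996e+02  1.0000e-02  8.8050e+01] F [-0.6 -0. ] 0.369145887026649 5.2
```

View pics/both2.png

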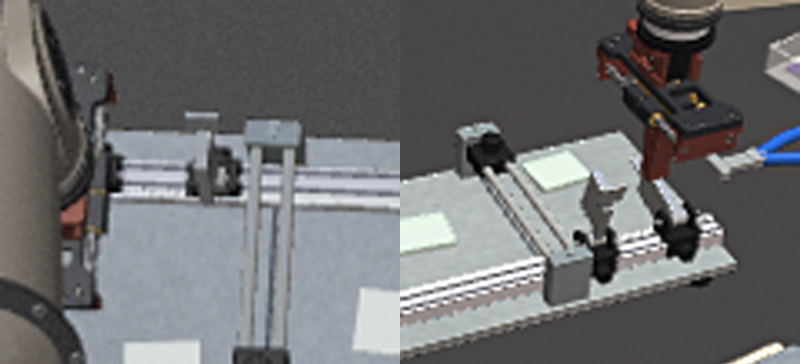

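The scene half shows the far flag being swung down under the finger at (655,170), with the near flag still up. I continue down.

step_arm([
  [[0, -0.003, 0.01, 0], [0, -0.003, 0.01, 0], [0, -0.002, 0.008, 0], [0, 0, 0.004, 0], [0, 0, 0.002, 0], [0, 0, 0.002, 0], [0, 0, 0, 0], [0, 0, 0, 0], [0, 0, 0, 0], [0, 0, 0, 0]],
])

```text
t: 6.13
tool_pos: [0.5311, 0.2297, 0.0718]
ee_rot: [-180.0, -0.1, 88.0]
ft_force: [-7.9, -3.1, 24.2]
finger_gap: 0.008
grasp_force: 12.0
```

step_arm([
  [[0, 0, -0.02, 0], [0, 0, -0.06, 0], [0, 0, -0.07, 0], [0, 0, -0.07, 0], [-0.052, -0.019, -0.03, 0], [-0.052, -0.019, 0, 0], [-0.052, -0.019, 0, 0], [-0.052, -0.019, 0, 0], [-0.052, -0.019, 0, 0], [-0.052, -0.019, 0, 0]],
])

```text
t: 6.97
tool_pos: [0.4679, 0.0745, 0.1945]
ee_rot: [180.0, -0.0, 88.0]
ft_force: [0.6, -0.0, 0.1]
finger_gap: 0.008
grasp_force: 0.0
```

step_arm([
  [[-0.052, -0.019, 0, 0], [-0.052, -0.019, 0, 0], [-0.052, -0.019, 0, 0], [-0.052, -0.019, 0, 0], [-0.052, -0.019, 0, 0], [-0.052, -0.019, 0, 0], [0, 0, 0, 0], [0, 0, 0, 0], [0, 0, 0, 0], [0, 0, 0, 0]],
])

```text
t: 7.8
tool_pos: [0.4068, -0.0773, 0.1945]
ee_rot: [180.0, -0.0, 88.1]
ft_force: [-0.3, -0.1, -0.3]
finger_gap: 0.01
grasp_force: 0.0
```

```bash
python3 w.py; python3 - <<'E'
from h import *
th,R,t,_=cutter()[2]
loc=lambda P:np.c_[(np.atleast_2d(P)[:,:2]-t)@R,np.atleast_2d(P)[:,2]]
for n in('top','scene'):
    c=cap(n)
    save(c,n+'3',(155,130,350,245) if n=='top' else (215,160,390,275),4)
    l=loc(cloud(c).reshape(-1,3))
    k=(l[:,0]>-.02)&(l[:,0]<.055)&(l[:,1]>.14)&(l[:,1]<.185)&(l[:,2]>.045); w=l[k]
    print(n,k.sum(),[(round(float(a),4),round(float(np.median(w[(abs(w[:,0]-a)<.006),2])),4)) for a in(-.005,.005,.02,.035,.05) if (abs(w[:,0]-a)<.006).any()], w[:,1].min(),np.median(w[:,1]),w[:,1].max())
a,b=cv2.imread('pics/top3.png'),cv2.imread('pics/scene3.png')
cv2.imwrite('pics/both3.png',np.hstack([cv2.resize(a,(400,236)),cv2.resize(b,(400,263))[:236]]))
E
```

```text
local [-0.0923 -0.1496] 0.1945 yaw [179.98  -0.    88.13] F [-0.3 -0.1] -0.26480955376594095 7.8
top 157 [(-0.005, 0.07), (0.005, 0.07), (0.02, 0.071), (0.035, 0.0702), (0.05, 0.0704)] 0.15088293047797993 0.16207805470994377 0.17555293779008124
scene 98 [(-0.005, 0.0716), (0.005, 0.0698), (0.02, 0.0668), (0.035, 0.0652), (0.05, 0.0723)] 0.1508923979169861 0.1594681623350376 0.17762419725371076
```

View pics/both3.png

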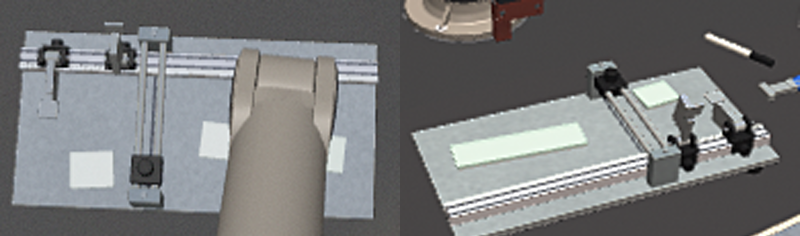

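The far flag is down and level (z≈0.070 along its length, top crop (48,95)). The near flag is up at (117,45), and the plate has not moved. Next I descend beside the plate's front edge.

step_arm([
  [[0, 0, 0.06, 0], [0, 0, 0.06, 0], [0, 0, 0.06, 0], [0, 0, 0.06, 0], [0, 0, 0.04, 0], [0, 0, 0.02, 0], [0, 0, 0.012, 0], [0, 0, 0.006, 0], [0, 0, 0, 0], [0, 0, 0, 0]],
])

```text
t: 8.73
tool_pos: [0.4071, -0.0782, 0.0363]
ee_rot: [179.9, -0.0, 88.0]
ft_force: [0.3, -0.4, 0.1]
finger_gap: 0.006
grasp_force: 0.0
```

step_arm([
  [[0, 0, 0.0045, 0], [0, 0.008, 0, 0], [0, 0.008, 0, 0], [0, 0.008, 0, 0], [0, 0.008, 0, 0], [0, 0.008, 0, 0], [0, 0.008, 0, 0], [0, 0.008, 0, 0], [0, 0.008, 0, 0], [0, 0.008, 0, 0]],
])

```text
t: 9.57
tool_pos: [0.4422, -0.0795, 0.0331]
ee_rot: [-180.0, -0.0, 88.0]
ft_force: [-0.6, -0.5, 1.3]
finger_gap: 0.006
grasp_force: 0.8
```

step_arm([
  [[0, 0.008, 0, 0], [0, 0.008, 0, 0], [0, 0.008, 0, 0], [0, 0.008, 0, 0], [0, 0.008, 0, 0], [0, 0.008, 0, 0], [0, 0.008, 0, 0], [0, 0.008, 0, 0], [0, 0.008, 0, 0], [0, 0, 0, 0]],
])

```text
t: 10.4
tool_pos: [0.4794, -0.0808, 0.0333]
ee_rot: [179.9, 0.0, 88.1]
ft_force: [0.0, 0.6, -0.2]
finger_gap: 0.004
grasp_force: 0.0
```

```bash
python3 w.py
```

```text
local [-0.0196 -0.1502] 0.0333 yaw [1.7993e+02 1.0000e-02 8.8050e+01] F [0.  0.6] -0.23553780013882447 10.4
```

step_arm([
  [[0, 0.005, 0, 0], [0, 0.005, 0, 0], [0, 0.005, 0, 0], [0, 0.004, 0, 0], [0, 0.003, 0, 0], [0, 0.002, 0, 0], [0, 0.002, 0, 0], [0, 0.001, 0, 0], [0, 0.001, 0, 0], [0, 0, 0, 0]],
])

```text
t: 11.23
tool_pos: [0.4922, -0.0812, 0.0332]
ee_rot: [180.0, -0.0, 88.0]
ft_force: [-1.1, 0.5, -0.1]
finger_gap: 0.007
grasp_force: 0.4
```

```bash
python3 w.py; python3 - <<'E'
from h import *
th,R,t,_=cutter()[2]
c=cap('scene'); save(c,'scene4',(215,170,390,275),4)
f=c['frame'].astype(int); m=((f.min(2)>180)&(f[...,1]>f[...,0]+8)).astype(np.uint8)
for k in cv2.findContours(m,0,2)[0]:
    if cv2.contourArea(k)>80:
        b=cv2.boxPoints(cv2.minAreaRect(k)); print(cv2.contourArea(k),((onplane(c,b,.038)[:,:2]-t)@R).round(4).tolist())
E
```

```text
local [-0.0067 -0.1501] 0.0332 yaw [179.99  -0.    88.04] F [-1.1  0.4] -0.11329704189824008 11.2333
506.0 [[-0.0482, -0.2368], [-0.0536, -0.02], [0.0439, -0.0442], [0.045, -0.2488]]
123.0 [[-0.1069, 0.0752], [-0.1125, 0.1484], [-0.0578, 0.1314], [-0.0532, 0.0606]]
```

View pics/scene4.png

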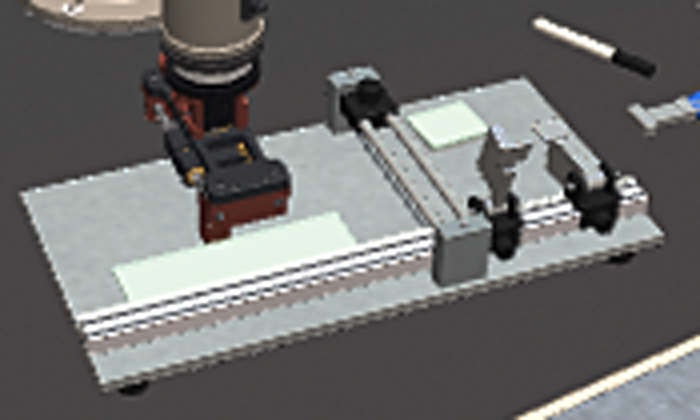

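The plate lies almost along the fence, with corners at (115,265) and (355,240). I press on until the force rises.

step_arm([
  [[0, 0.002, 0, 0], [0, 0.002, 0, 0], [0, 0.002, 0, 0], [0, 0.001, 0, 0], [0, 0.001, 0, 0], [0, 0, 0, 0], [0, 0, 0, 0], [0, 0, 0, 0], [0, 0, 0, 0], [0, 0, 0, 0]],
])

```text
t: 12.12
tool_pos: [0.4963, -0.0814, 0.0332]
ee_rot: [180.0, 0.0, 88.0]
ft_force: [-0.5, 0.4, 0.2]
finger_gap: 0.006
grasp_force: 0.2
```

step_arm([
  [[0, 0.002, 0, 0], [0, 0.001, 0, 0], [0, 0.001, 0, 0], [0, 0.001, 0, 0], [0, 0.001, 0, 0], [0, 0, 0, 0], [0, 0, 0, 0], [0, 0, 0, 0], [0, 0, 0, 0], [0, 0, 0, 0]],
])

```text
t: 12.95
tool_pos: [0.4985, -0.0812, 0.0331]
ee_rot: [-179.9, -0.0, 88.0]
ft_force: [-4.3, 1.9, 2.8]
finger_gap: 0.001
grasp_force: 2.6
```

step_arm([
  [[0, 0.001, 0, 0], [0, 0.001, 0, 0], [0, 0, 0, 0], [0, 0, 0, 0], [0, 0, 0, 0], [0, 0, 0, 0], [0, 0, 0, 0], [0, 0, 0, 0], [0, 0, 0, 0], [0, 0, 0, 0]],
])

```text
t: 13.78
tool_pos: [0.4985, -0.0813, 0.0329]
ee_rot: [-179.8, -0.0, 88.0]
ft_force: [-7.0, 1.4, 6.2]
finger_gap: 0.007
grasp_force: 3.7
```

```bash
python3 w.py
```

```text
local [-0.0005 -0.1499] 0.0329 yaw [-1.7983e+02 -4.0000e-02  8.8030e+01] F [-7.   1.1] 6.2153196687103005 13.7833
```

step_arm([
  [[0, -0.006, 0, 0], [0, -0.034, 0, 0], [0, 0, -0.06, 0], [0, 0, -0.06, 0], [-0.02, 0.01, -0.04, 0], [-0.06, 0.027, 0, 0], [-0.06, 0.027, 0, 0], [-0.06, 0.027, 0, 0], [-0.06, 0.026, 0, 0], [0, 0, 0, 0]],
])

```text
t: 14.62
tool_pos: [0.5369, -0.2205, 0.1146]
ee_rot: [179.6, 0.4, 87.7]
ft_force: [0.4, -0.8, 1.3]
finger_gap: 0.005
grasp_force: 0.0
```

```bash
python3 w.py; python3 - <<'E'
from h import *
th,R,t,_=cutter()[2]
c=cap('scene'); save(c,'scene5',(215,170,390,275),4)
f=c['frame'].astype(int); m=((f.min(2)>180)&(f[...,1]>f[...,0]+8)).astype(np.uint8)
for k in cv2.findContours(m,0,2)[0]:
    if cv2.contourArea(k)>80:
        b=cv2.boxPoints(cv2.minAreaRect(k)); e=k[:,0][[k[:,0,0].argmin(),k[:,0,0].argmax()]]; print(cv2.contourArea(k),((onplane(c,b,.038)[:,:2]-t)@R).round(4).tolist(),((onplane(c,e,.038)[:,:2]-t)@R).round(4).tolist())
E
```

```text
local [ 0.0435 -0.2874] 0.1146 yaw [179.64   0.36  87.68] F [ 0.5 -0.8] 1.2724420781209953 14.6167
423.5 [[0.0044, -0.2444], [0.0029, -0.0339], [0.0451, -0.0445], [0.0449, -0.2497]] [[0.008, -0.2448], [0.0404, -0.0442]]
123.0 [[-0.1069, 0.0752], [-0.1125, 0.1484], [-0.0578, 0.1314], [-0.0532, 0.0606]] [[-0.1029, 0.0741], [-0.0616, 0.1315]]
```

View pics/scene5.png

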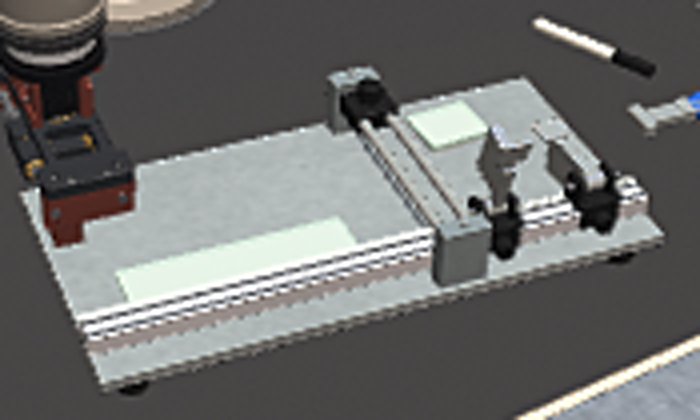

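The plate is flush along the fence, its end corners at (118,270) and (355,240), and the gripper is behind the trailing end. I lower it there.

step_arm([
  [[0, -0.013, 0, 0], [0, 0, 0.05, 0], [0, 0, 0.05, 0], [0, 0, 0.035, 0], [0, 0, 0.015, 0], [0, 0, 0.006, 0], [0, 0, 0.004, 0], [0, 0, 0, 0], [0, 0, 0, 0], [0, 0, 0, 0]],
])

```text
t: 15.5
tool_pos: [0.5283, -0.2126, 0.0341]
ee_rot: [179.9, 0.0, 88.0]
ft_force: [-0.7, 0.5, 0.2]
finger_gap: 0.002
grasp_force: 0.0
```

```bash
python3 w.py
```

```text
local [ 0.0347 -0.2799] 0.0341 yaw [1.7991e+02 2.0000e-02 8.8050e+01] F [-0.7  0.5] 0.17417809447676721 15.5
```

step_arm([
  [[0.01, 0, 0, 0], [0.01, 0, 0, 0], [0.01, 0, 0, 0], [0.01, 0, 0, 0], [0.01, 0, 0, 0], [0.01, 0, 0, 0], [0.01, 0, 0, 0], [0.01, 0, 0, 0], [0.01, 0, 0, 0], [0.01, 0, 0, 0]],
])

```text
t: 16.33
tool_pos: [0.5294, -0.1622, 0.0332]
ee_rot: [-180.0, 0.0, 88.0]
ft_force: [0.2, -0.7, -1.3]
finger_gap: 0.0
grasp_force: 0.6
```

step_arm([
  [[0.01, 0, 0, 0], [0.01, 0, 0, 0], [0.01, 0, 0, 0], [0.01, 0, 0, 0], [0.01, 0, 0, 0], [0.01, 0, 0, 0], [0.01, 0, 0, 0], [0.01, 0, 0, 0], [0.01, 0, 0, 0], [0.01, 0, 0, 0]],
])

```text
t: 17.17
tool_pos: [0.5311, -0.1121, 0.0332]
ee_rot: [180.0, -0.0, 88.0]
ft_force: [0.1, -1.6, -0.5]
finger_gap: 0.005
grasp_force: 0.6
```

```bash
python3 w.py; python3 - <<'E'
from h import *
th,R,t,_=cutter()[2]
c=cap('scene'); save(c,'scene6',(215,170,390,275),4)
E
```

```text
local [ 0.0334 -0.1793] 0.0332 yaw [180.    -0.    88.04] F [ 0.2 -1.6] -0.4838082145215684 17.1667
```

View pics/scene6.png

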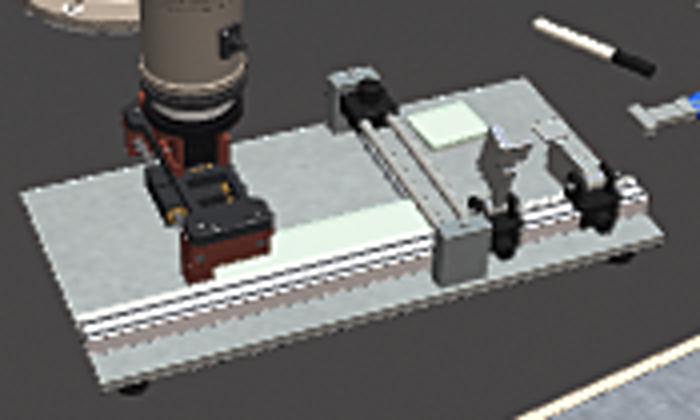

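The plate slides under the bridge along the fence, with the finger at its trailing end (205,265). I keep pushing.

step_arm([
  [[0.01, 0, 0, 0], [0.01, 0, 0, 0], [0.01, 0, 0, 0], [0.01, 0, 0, 0], [0.01, 0, 0, 0], [0.01, 0, 0, 0], [0.01, 0, 0, 0], [0.01, 0, 0, 0], [0.01, 0, 0, 0], [0.01, 0, 0, 0]],
])

```text
t: 18.05
tool_pos: [0.5328, -0.0621, 0.0332]
ee_rot: [180.0, -0.0, 88.0]
ft_force: [0.3, -0.3, 1.3]
finger_gap: 0.006
grasp_force: 0.7
```

step_arm([
  [[0.01, 0, 0, 0], [0.01, 0, 0, 0], [0.01, 0, 0, 0], [0.01, 0, 0, 0], [0.01, 0, 0, 0], [0.01, 0, 0, 0], [0.01, 0, 0, 0], [0.01, 0, 0, 0], [0.01, 0, 0, 0], [0.01, 0, 0, 0]],
])

```text
t: 18.88
tool_pos: [0.5345, -0.0121, 0.0332]
ee_rot: [180.0, -0.0, 88.0]
ft_force: [-1.0, -0.9, 0.1]
finger_gap: 0.007
grasp_force: 0.9
```

```bash
cat > p.py <<'E'
from h import *
th,R,t,_=cutter()[2]
for n in('scene','top'):
    c=cap(n); f=c['frame'].astype(int); l=((cloud(c).reshape(-1,3)[:,:2]-t)@R).reshape(420,560,2)
    m=((f.min(2)>180)&(f[...,1]>f[...,0]+5)&(l[...,0]>-.01)&(l[...,0]<.054)&(l[...,1]>-.3)&(l[...,1]<.2))
    v,u=np.where(m); w=(onplane(c,np.c_[u,v],.038)[:,:2]-t)@R
    print(n,len(w),'y',w[:,1].min().round(4),w[:,1].max().round(4))
    for a in np.arange(-.05,.17,.02):
        k=abs(w[:,1]-a)<.01
        if k.sum()>3: print('  y%.2f x %.4f..%.4f'%(a,*np.percentile(w[k,0],[2,98])))
E
python3 w.py; python3 p.py
```

```text
local [ 0.0328 -0.0794] 0.0332 yaw [180.    -0.    88.03] F [-1. -1.] 0.149161573154309 18.8833
scene 409 y -0.2887 0.2001
  y-0.05 x 0.0347..0.0437
  y-0.03 x 0.0347..0.0439
  y-0.01 x 0.0293..0.0437
  y0.01 x 0.0059..0.0431
  y0.03 x -0.0472..0.0409
  y0.05 x -0.0170..0.0410
  y0.07 x -0.0530..0.0227
  y0.09 x -0.0027..0.0265
  y0.11 x 0.0167..0.0436
  y0.13 x 0.0043..0.0434
  y0.15 x 0.0025..0.0450
top 58 y -0.0653 0.1812
  y0.11 x 0.0289..0.0521
  y0.13 x 0.0100..0.0516
```

Slow approach to the stop.

step_arm([
  [[0.008, 0, 0, 0], [0.006, 0, 0, 0], [0.006, 0, 0, 0], [0.005, 0, 0, 0], [0.005, 0, 0, 0], [0.004, 0, 0, 0], [0.004, 0, 0, 0], [0.003, 0, 0, 0], [0.003, 0, 0, 0], [0, 0, 0, 0]],
])

```text
t: 19.82
tool_pos: [0.5352, 0.0098, 0.0332]
ee_rot: [-180.0, -0.0, 88.1]
ft_force: [-0.0, 0.2, 0.0]
finger_gap: 0.007
grasp_force: 0.0
```

```bash
python3 w.py
```

```text
local [ 0.0326 -0.0574] 0.0332 yaw [-1.7999e+02 -2.0000e-02  8.8060e+01] F [-0.   0.2] 0.018921375576735205 19.8167
```

step_arm([
  [[0.002, 0, 0, 0], [0.002, 0, 0, 0], [0.002, 0, 0, 0], [0.002, 0, 0, 0], [0.001, 0, 0, 0], [0.001, 0, 0, 0], [0, 0, 0, 0], [0, 0, 0, 0], [0, 0, 0, 0], [0, 0, 0, 0]],
])

```text
t: 20.65
tool_pos: [0.5355, 0.0145, 0.0332]
ee_rot: [-180.0, -0.0, 88.0]
ft_force: [0.1, 0.1, -0.4]
finger_gap: 0.007
grasp_force: 0.1
```

step_arm([
  [[0.002, 0, 0, 0], [0.001, 0, 0, 0], [0.001, 0, 0, 0], [0.001, 0, 0, 0], [0.001, 0, 0, 0], [0, 0, 0, 0], [0, 0, 0, 0], [0, 0, 0, 0], [0, 0, 0, 0], [0, 0, 0, 0]],
])

```text
t: 21.48
tool_pos: [0.5354, 0.015, 0.0332]
ee_rot: [180.0, 0.1, 87.9]
ft_force: [0.1, -7.1, -0.3]
finger_gap: 0.005
grasp_force: 3.6
```

Stop contact (7 N) came at the predicted y. Next I back off and press the trailing part against the fence from the side.

step_arm([
  [[-0.006, 0, 0, 0], [-0.016, 0, 0, 0], [0, -0.034, 0, 0], [0, -0.034, 0, 0], [0, -0.034, 0, 0], [0.025, 0, 0, 0], [0.025, 0, 0, 0], [0.025, 0, 0, 0], [0, 0, 0, 0], [0, 0, 0, 0]],
])

```text
t: 22.32
tool_pos: [0.4856, 0.046, 0.0333]
ee_rot: [180.0, -0.0, 88.1]
ft_force: [-0.5, -0.2, 0.1]
finger_gap: 0.007
grasp_force: 0.0
```

```bash
python3 w.py
```

```text
local [-0.0185 -0.0232] 0.0333 yaw [ 1.7999e+02 -3.0000e-02  8.8140e+01] F [-0.5 -0.2] 0.13637798828039446 22.3167
```

step_arm([
  [[0, 0.007, 0, 0], [0, 0.007, 0, 0], [0, 0.007, 0, 0], [0, 0.004, 0, 0], [0, 0.003, 0, 0], [0, 0.002, 0, 0], [0, 0.002, 0, 0], [0, 0.002, 0, 0], [0, 0, 0, 0], [0, 0, 0, 0]],
])

```text
t: 23.15
tool_pos: [0.5024, 0.045, 0.0332]
ee_rot: [-180.0, -0.0, 88.0]
ft_force: [0.5, -0.2, -0.1]
finger_gap: 0.007
grasp_force: 0.0
```

```bash
python3 w.py
```

```text
local [-0.0016 -0.0235] 0.0332 yaw [-180.     -0.     88.04] F [ 0.5 -0.2] -0.0822835525738313 23.15
```

step_arm([
  [[0, 0.002, 0, 0], [0, 0.001, 0, 0], [0, 0.001, 0, 0], [0, 0.001, 0, 0], [0, 0, 0, 0], [0, 0, 0, 0], [0, 0, 0, 0], [0, 0, 0, 0], [0, 0, 0, 0], [0, 0, 0, 0]],
])

```text
t: 23.98
tool_pos: [0.5032, 0.0449, 0.0329]
ee_rot: [-179.8, -0.0, 88.0]
ft_force: [-5.6, -0.1, 4.4]
finger_gap: 0.004
grasp_force: 2.8
```

```bash
python3 w.py
```

```text
local [-0.0008 -0.0236] 0.0329 yaw [-1.7981e+02 -1.0000e-02  8.8040e+01] F [-5.6 -0.3] 4.438670911324822 23.9833
```

step_arm([
  [[0, -0.004, 0, 0], [0, -0.031, 0, 0], [0, 0, -0.06, 0], [0, 0, -0.065, 0], [0, 0, -0.065, 0], [0, 0, -0.06, 0], [0.05, 0, 0, 0], [0.06, 0, 0, 0], [0.06, 0, 0, 0], [0.06, 0, 0, 0]],
])

```text
t: 24.82
tool_pos: [0.4922, 0.1621, 0.1589]
ee_rot: [179.9, -0.1, 88.0]
ft_force: [1.0, -0.7, -0.2]
finger_gap: 0.007
grasp_force: 0.0
```

step_arm([
  [[0.06, 0, 0, 0], [0.012, 0, 0, 0], [0, 0, 0, 0], [0, 0, 0.05, 0], [0, 0, 0.05, 0], [0, 0, 0.03, 0], [0, 0, 0, 0], [0, 0, 0, 0], [0, 0, 0, 0], [0, 0, 0, 0]],
])

```text
t: 25.65
tool_pos: [0.4937, 0.1962, 0.0945]
ee_rot: [179.9, -0.1, 88.0]
ft_force: [0.9, -0.8, 0.3]
finger_gap: 0.004
grasp_force: 0.0
```

```bash
python3 w.py
```

```text
local [-0.0164  0.1271] 0.0945 yaw [ 1.7988e+02 -7.0000e-02  8.7980e+01] F [ 0.9 -0.8] 0.32680774693201603 25.65
```

step_arm([
  [[0, -0.002, 0.04, 0], [0, 0, 0.04, 0], [0, 0, 0.025, 0], [0, 0, 0.012, 0], [0, 0, 0.005, 0], [0, 0, 0, 0], [0, 0.006, 0, 0], [0, 0.006, 0, 0], [0, 0.006, 0, 0], [0, 0, 0, 0]],
])

```text
t: 26.48
tool_pos: [0.502, 0.1963, 0.0329]
ee_rot: [179.9, -0.0, 88.0]
ft_force: [-0.0, -0.2, -0.2]
finger_gap: 0.001
grasp_force: 0.0
```

```bash
python3 w.py
```

```text
local [-0.0082  0.1276] 0.0329 yaw [ 1.799e+02 -4.000e-02  8.802e+01] F [-0.  -0.2] -0.19666017289852344 26.4833
```

step_arm([
  [[0, 0.004, 0, 0], [0, 0.004, 0, 0], [0, 0.003, 0, 0], [0, 0.002, 0, 0], [0, 0.002, 0, 0], [0, 0.001, 0, 0], [0, 0, 0, 0], [0, 0, 0, 0], [0, 0, 0, 0], [0, 0, 0, 0]],
])

```text
t: 27.32
tool_pos: [0.5085, 0.1959, 0.0321]
ee_rot: [-180.0, -0.0, 88.0]
ft_force: [-0.3, 1.1, -0.4]
finger_gap: 0.005
grasp_force: 0.3
```

```bash
python3 w.py
```

```text
local [-0.0016  0.1275] 0.0321 yaw [-179.99   -0.     88.04] F [-0.4  1.1] -0.387003575249481 27.3167
```

step_arm([
  [[0, 0.001, 0, 0], [0, 0.001, 0, 0], [0, 0.001, 0, 0], [0, 0.001, 0, 0], [0, 0, 0, 0], [0, 0, 0, 0], [0, 0, 0, 0], [0, 0, 0, 0], [0, 0, 0, 0], [0, 0, 0, 0]],
])

```text
t: 28.15
tool_pos: [0.509, 0.1959, 0.0319]
ee_rot: [-179.8, 0.0, 88.1]
ft_force: [-5.3, 1.1, 4.1]
finger_gap: 0.004
grasp_force: 3.0
```

```bash
python3 w.py
```

```text
local [-0.0012  0.1275] 0.0319 yaw [-1.7981e+02  1.0000e-02  8.8060e+01] F [-5.3  0.9] 4.144570652730442 28.15
```

step_arm([
  [[0, -0.004, 0, 0], [0, -0.031, 0, 0], [0, 0, -0.06, 0], [0, 0, -0.065, 0], [0, 0, -0.065, 0], [0, 0, -0.065, 0], [-0.05, 0, 0, 0], [-0.065, 0, 0, 0], [-0.065, 0, 0, 0], [-0.065, 0, 0, 0]],
])

```text
t: 28.98
tool_pos: [0.4897, 0.0727, 0.1603]
ee_rot: [179.8, -0.0, 88.1]
ft_force: [-0.0, -1.2, 0.8]
finger_gap: 0.005
grasp_force: 0.0
```

step_arm([
  [[-0.065, 0.025, 0, 0], [-0.065, 0.025, 0, 0], [-0.035, 0.025, 0, 0], [0, 0.028, 0, 0], [0, 0, 0, 0], [0, 0, 0.05, 0], [0, 0, 0.05, 0], [0, 0, 0.04, 0], [0, 0, 0, 0], [0, 0, 0, 0]],
])

```text
t: 29.82
tool_pos: [0.5368, -0.0099, 0.0893]
ee_rot: [-179.9, 0.0, 88.1]
ft_force: [0.6, -0.2, -0.5]
finger_gap: 0.006
grasp_force: 0.0
```

```bash
python3 w.py
```

```text
local [ 0.035  -0.0771] 0.0893 yaw [-1.799e+02  4.000e-02  8.807e+01] F [ 0.6 -0.2] -0.5033074212950052 29.8167
```

step_arm([
  [[0, 0.004, 0.04, 0], [0, 0, 0.04, 0], [0, 0, 0.02, 0], [0, 0, 0.01, 0], [0, 0, 0, 0], [0.012, 0, 0, 0], [0.012, 0, 0, 0], [0.01, 0, 0, 0], [0.006, 0, 0, 0], [0, 0, 0, 0]],
])

```text
t: 30.65
tool_pos: [0.5406, 0.0112, 0.035]
ee_rot: [180.0, -0.0, 88.2]
ft_force: [0.6, -0.4, -0.7]
finger_gap: 0.004
grasp_force: 0.0
```

step_arm([
  [[0.003, 0, 0, 0], [0.002, 0, 0, 0], [0.002, 0, 0, 0], [0.001, 0, 0, 0], [0.001, 0, 0, 0], [0.001, 0, 0, 0], [0, 0, 0, 0], [0, 0, 0, 0], [0, 0, 0, 0], [0, 0, 0, 0]],
])

```text
t: 31.48
tool_pos: [0.5404, 0.0145, 0.0347]
ee_rot: [-180.0, 0.0, 88.0]
ft_force: [0.6, -0.9, 0.4]
finger_gap: 0.006
grasp_force: 0.5
```

```bash
python3 w.py
```

```text
local [ 0.0376 -0.0525] 0.0347 yaw [-1.800e+02  1.000e-02  8.803e+01] F [ 0.6 -0.9] 0.4352508869959749 31.4833
```

step_arm([
  [[0.001, 0, 0, 0], [0.001, 0, 0, 0], [0.001, 0, 0, 0], [0, 0, 0, 0], [0, 0, 0, 0], [0, 0, 0, 0], [0, 0, 0, 0], [0, 0, 0, 0], [0, 0, 0, 0], [0, 0, 0, 0]],
])

```text
t: 32.32
tool_pos: [0.5404, 0.0148, 0.0347]
ee_rot: [180.0, 0.1, 88.0]
ft_force: [0.3, -3.8, -0.4]
finger_gap: 0.005
grasp_force: 2.5
```

step_arm([
  [[-0.003, 0, 0, 0], [-0.01, 0, 0, 0], [-0.03, 0, 0, 0], [0, 0, -0.05, 0], [0, 0, -0.06, 0], [0, 0, -0.06, 0], [0, 0, -0.06, 0], [0, 0, -0.05, 0], [0, 0, 0, 0], [0, 0, 0, 0]],
])

```text
t: 33.15
tool_pos: [0.5406, -0.0047, 0.1759]
ee_rot: [179.8, -0.1, 88.1]
ft_force: [-0.2, 0.1, -1.2]
finger_gap: 0.003
grasp_force: 0.0
```

```bash
python3 w.py; python3 - <<'E'
from h import *
th,R,t,_=cutter()[2]
for n in('scene','top'):
    c=cap(n); Q=cloud(c).reshape(-1,3); l=np.c_[(Q[:,:2]-t)@R,Q[:,2]]
    k=(l[:,0]>-.02)&(l[:,0]<.055)&(l[:,1]>.145)&(l[:,1]<.185)&(l[:,2]>.055); print(n,'far flag z',np.percentile(l[k,2],[5,50,95]).round(4))
    k=(l[:,0]>.03)&(l[:,0]<.14)&(l[:,1]>.045)&(l[:,1]<.1)&(l[:,2]>.138)&(l[:,2]<.16); print('near tab',k.sum(),np.median(l[k],0).round(4))
    f=c['frame'].reshape(-1,3).astype(int); g=(f.min(1)>180)&(f[:,1]>f[:,0]+5)
    for y0,y1 in((-.045,-.005),(.09,.155)):
        k=(abs(l[:,0]-.02)<.035)&(l[:,1]>y0)&(l[:,1]<y1)&(l[:,2]>.034)&(l[:,2]<.044)&(g if n=='scene' else f.min(1)>205)
        if k.sum()>5: print(y0,k.sum(),'x',np.percentile(l[k,0],[2,98]).round(4),'y',np.percentile(l[k,1],[2,98]).round(4))
E
```

```text
local [ 0.0385 -0.0716] 0.1759 yaw [ 1.7984e+02 -1.1000e-01  8.8090e+01] F [-0.2  0.1] -1.2195394466075613 33.15
scene far flag z [0.0572 0.0704 0.076 ]
near tab 34 [0.0946 0.07   0.1426]
-0.045 79 x [0.0077 0.0449] y [-0.0422 -0.007 ]
0.09 77 x [0.0076 0.046 ] y [0.0913 0.1543]
top far flag z [0.0624 0.0705 0.0762]
near tab 48 [0.0931 0.0693 0.1432]
0.09 298 x [0.0104 0.0542] y [0.0916 0.1531]
```

The plate is against the fence on both sides of the bridge and against the far stop. The far flag is level, the near flag is up, and the gripper is clear, so I hand the job in.

```bash
python3 -c "
from plant import arm; print(arm.job_done())"
```

```text
the job is handed in; nothing more can be done
None
```

I handed the job in at about 33 s of the 64 s: the far stop is down on its rest, the near stop still raised, and the plate against the far stop and flush along the fence as far as contact forces and camera depth show; I did not re-measure the bystanders, and no verdict came back.

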